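Switch on the incubator with its key

ROBOT

A 7-joint arm with a two-finger parallel gripper is mounted at the origin on the work surface. World frame = base frame: x ahead of the robot, y to its left, z up, the work surface at z = 0. Lengths are in m, angles in rad, forces in N, time in s.
With the tool pointing down it reaches from about 0.4 to 0.9 m from the base axis. Payload 5.6 kg.
Tool frame: the origin (TCP) lies at the very end of the fingers, on their centre line; the grasp point (between the pads) lies env.hold_point_z behind it (env.hold_point_z is the distance from the TCP to the grasp point, in m); z points along the fingers, y is the line along which they close (so a half turn about z gives the same grasp; the last joint's range is limited). The gripper opens to 92 mm and grips with 3 to 60 N. Pads are 20 mm wide; open, the fingers measure 128 mm over their backs; the gripper's body (75 mm by 189 mm) begins 69 mm behind the grasp point.
Start: joints at [1.28, 0.468, -0.012, 1.603, 0.006, 1.071, -0.056], TCP at [0.159, -0.63, 0.215] pointing down, gripper open.
Joint ranges: [-2.53, 2.53], [-0.31, 2.02], [-1.57, 1.55], [0.28, 2.44], [-1.29, 4.43], [0.15, 1.84], [-2.92, 2.92]. Speed limits (rad/s): [2.57, 2.57, 3.14, 3.14, 3.14, 3.14, 3.14].

INTERFACE

Orientations are given as a unit quaternion [x, y, z, w].
In Python, from cell import env, snapshot gives the robot as it stands (env), with the cameras as plain functions.
- The arm moves only by the tool shift_gripper, called after "Request:" by a JSON object that holds its "name" and its "arguments", one argument or row to a line. Schema: {"type":"object","properties":{"rows":{"type":"object","properties":{"moves":{"type":"array","items":{"type":"array","items":{"type":"number"},"minItems":5,"maxItems":5},"minItems":1,"maxItems":10}},"additionalProperties":false,"required":["moves"]},"squeeze":{"type":"number"},"only":{"type":"string"},"quiet":{"type":"boolean"},"lines":{"type":"string"}},"required":["rows"],"additionalProperties":false}. rows is an object whose key "moves" holds a list of rows, 1 to 10 of them, each of 5 numbers: dx, dy, dz in parts of the range, where 1.0 means 0.4 m, then a turn about the tool's z in normalised numbers (1 is pi rad), then the finger opening in m; each row shifts and turns the commanded pose from where the row before left it, along the tool's axes as they then stand; what a row does not reach is not made up. A row lasts 1/12 s, in which the tool goes at most 0.0417 m and 0.125 rad, less where a joint would pass 70% of its speed; a pose out of reach is approached as far as the arm can. The fingers move at their own pace and stop on an object; squeeze is the grip in N (left out, the last holds). Time passes only in rows, so rows that do not move let the fingers close. The tool returns the time, the measured TCP pose, the force, the opening and the grip force at its end. only (a regular expression) keeps the lines of the reply that match it, lines (a string "A,B") keeps lines A to B, and quiet returns only ok. A shift or turn number past 1, either way, is cut back to 1. Input that does not fit is refused with a message, and nothing moves.
- env.get_obs(): the state, without advancing time (a new reading comes with each control period).
- snapshot(name): name is "scene" or "top" or "wrist"; returns a dict with "img" (480x640x3 uint8, red, green, blue), "fx", "fy", "cx", "cy" (pixels), "rvec" (rotation vector, rad) and "tvec" (3), from world to camera coordinates, as OpenCV has them. Camera axes: x right, y down, z forward; pixel columns grow to the right and rows downward; lengths in m; the calibration is good to about 2 mm. A picture is of the moment at which its call begins. There is no depth.
- env.job_done(): hands the job in; it is judged then, once.
The state is a dict: "time_s": time; "joints": joint angles; "dq": joint speeds; "joint_efforts": joint torques, N m; "ee_pos": TCP position; "ee_rot": TCP orientation; "ft_force": force on the tool from outside, world axes, zero at the start; "wrist_torque": the same for the moment, N m; "grip_width": finger opening in m; "finger_force": force on a finger pad.
Only numpy, scipy, OpenCV 4.12 (cv2) and the standard library are available. Lean on these libraries where they do the work, as an engineer would, in place of code of your own. Each camera call takes 0.05 s, during which the arm holds its last target. There are 200 camera calls.

TASK

Switch on the dry-block incubator: take its key, the one with the oblong head, out of the key stand, push it fully home in the key switch on the sloping front panel, and turn it clockwise as far as it will go. Leave the key in the switch, and do not disturb the round-headed key or the other things on the bench.

Things in the scene. Friction and masses are not known exactly. Their poses are not given: they have to be found in the camera images.
- incubator: dry-block incubator, fixed: ivory, 230 mm wide (y), 322 deep (x), 105 high, origin at the centre of its underside, front to -x. From its 45 mm high front edge a grey panel 142 mm long rises backwards at 25 degrees, to a flat deck with a block of tubes, 141 mm high. Keyhole on the panel's right half, at (-95, -62, 86) mm; the panel's outward normal is (-0.423, 0, 0.906)
- keyhole (a point): centre of the key slot's mouth, on the round steel face (26 mm wide) of the lock cylinder, 9 mm proud of the panel in a dark bezel 41 mm wide, 8 high. z points straight out of the slot, square to the panel; x along the slot's long side (up the slope when off), turning with the cylinder. Slot 12.5 (x) by 5.5 (y) mm, 28 deep, mouth flared by 1.5; the key fits either way round
- switch (a joint): angle of the lock cylinder, rad: 0 is off (slot pointing up the slope), growing clockwise as one looks at the panel, to a hard stop at 1.047 (60 degrees), which is on. It starts at 0 to 0.12, turns stiffly (0.05 N m) and stays where it is left. The key has about 9 degrees of play in the slot before the cylinder follows
- key: the incubator's key, about 22 g, loose, upright in a slot of the stand: black head, oblong, 30 mm wide (x), 10 thick (y), 36 tall (z); below it a flat steel blade 26 mm long, 10 wide (x), 4 thick (y), its last 6 mm tapering to 5 by 1.6. Origin at the centre of the head's underside, which rests on the stand's top, or on the lock cylinder's face when fully home; z up, away from the blade
- key_tip (a point): end of the key's blade, 26 mm below the key's origin
- stand: key stand, fixed: grey plastic block 100 mm (x) by 50 (y) by 40 high, origin at the centre of its underside. Two slots in its top, 25 mm to either side of the centre along x, 13 (x) by 7 (y) mm and 34 deep, hold the two keys upright, the broad faces of their heads towards +y and -y
- round_key: another key, to be left alone: loose in the other slot of the stand; black plastic head, a round upright barrel 24 mm across and 26 mm tall. Origin at the centre of the head's underside, z up
- tube_rack: blue tube rack, loose, 220 mm (x) by 90 mm (y), with white-capped tubes reaching 100 mm above the bench; origin at the centre of its underside. To be left alone
- tip_box: pipette tip box, loose, 122 by 84 mm and 64 mm high, yellow top; origin at the centre of its underside. To be left alone
- mouse: black computer mouse, loose, 104 by 58 mm and 34 mm high; origin at the centre of its underside. To be left alone

How it is judged:
On the way, in this order (a step that is already met when the one before it is completed fails the run):
1. the key is fully home in the slot (head within 4 mm of the cylinder's face) while the switch is still off (below 0.3 rad) (distance between key and keyhole below 0.004 m and angle between the z axis of key and the z axis of keyhole, either way round below 0.14 rad and value of joint switch below 0.3 rad), for 0.1 s.
2. with the key home, the switch is turned to on (beyond 0.9 of its 1.047 rad) (distance between key and keyhole below 0.004 m and angle between the z axis of key and the z axis of keyhole, either way round below 0.14 rad and value of joint switch above 0.9 rad), for 0.1 s.
At the end, for the whole second after the job is handed in: the switch stands at on (beyond 0.9 rad, the stop is at 1.047), and the key is still fully home in it (its origin within 4 mm of the keyhole, its axis within 8 degrees of the slot's), released and at rest (all of step 2 and linear speed of key below 0.02 m/s); the robot touches nothing.
It fails at once if the round-headed key is moved more than 10 mm (distance of round_key from where it was at the start of the episode above 0.01 m).
It fails at once if the tube rack, tip box or mouse is moved more than 15 mm (distance of any of tube_rack, tip_box, mouse from where it was at the start of the episode above 0.015 m).
It also fails if it takes over 54 s, if anything falls off the work surface, if the arm or the gripper's body presses on something with over 40 N, if the wrist force passes 120 N, or if a joint passes its speed limit or range.

## Working session

There is one attempt and no reset: what is moved stays moved. The work goes in short steps, Python scripts to look and compute and a tool call to move; the robot and the scene stay as the last step left them, time stands still between calls to the robot, and variables do not carry over. Pictures are saved under pics/ and viewed, at most 13 in all, crops included, and the job is handed in when it is done.

```bash
ls; mkdir -p pics; python3 - <<'E'
from cell import env, snapshot
import cv2,numpy as np
o=env.get_obs();print({k:np.round(v,4) for k,v in o.items()},env.hold_point_z)
for n in("scene","top"):
    s=snapshot(n);cv2.imwrite(f"pics/{n}0.png",s["img"][:,:,::-1]);np.savez(f"pics/{n}0.npz",**s)
    R=cv2.Rodrigues(np.array(s["rvec"]))[0];print(n,s["fx"],s["cx"],s["cy"],-R.T@np.array(s["tvec"]).ravel(),R.round(3).tolist())
E
```

```text
cell.py
pics
{'time_s': np.float64(0.0), 'joints': array([ 1.28  ,  0.4684, -0.0116,  1.6036,  0.006 ,  1.0714, -0.0563]), 'dq': array([-0.0003, -0.0013, -0.0001, -0.0004, -0.0014, -0.0008, -0.0017]), 'joint_efforts': array([-1.00000e-03, -5.20581e+01, -1.25000e-02, -2.43757e+01,
       -5.66000e-02,  1.71000e-02,  2.00000e-04]), 'ee_pos': array([ 0.1592, -0.6296,  0.2136]), 'ee_rot': array([ 9.923e-01,  1.236e-01, -2.000e-04, -9.000e-04]), 'ft_force': array([-0.422 , -0.0153, -0.1343]), 'wrist_torque': array([-0.0408,  0.0363, -0.0351]), 'finger_force': np.float64(0.0), 'grip_width': np.float64(0.0918)} 0.0187
scene 499.3530566338121 323.11864625478614 236.80663506723428 [1.45545205 0.4389607  0.7924442 ] [[-0.469, 0.883, -0.012], [0.542, 0.278, -0.793], [-0.697, -0.379, -0.609]]
top 465.1278938631953 321.82011074874873 240.095495242934 [0.46581824 0.01262134 1.2435871 ] [[0.019, -1.0, 0.022], [-0.994, -0.021, -0.11], [0.11, -0.02, -0.994]]
```

View pics/scene0.png

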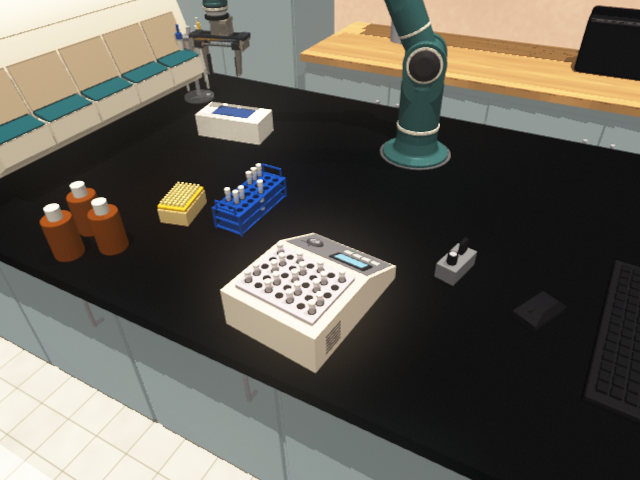

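View pics/top0.png

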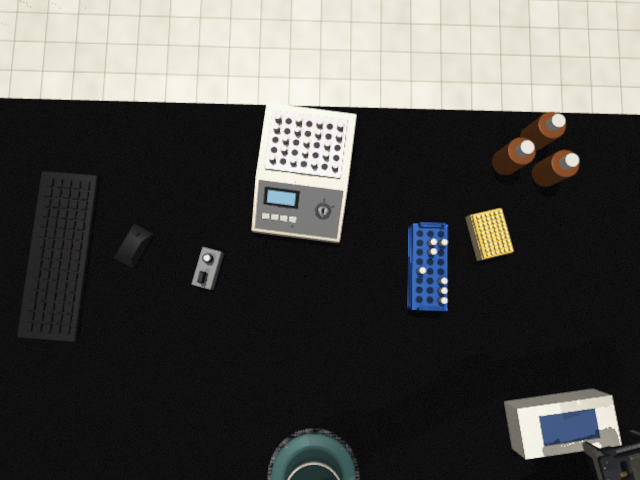

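The scene view shows the stand at about (456,263), with the oblong head at (463,245), the round head at (452,258) and the lock at (315,241). In the top view the oblong head is at (203,277), the round head at (207,258) and the lock at (323,211). Next I triangulate these roughly and plan the approach.

```bash
cat > h.py <<'E'
import cv2,numpy as np
from scipy.spatial.transform import Rotation as Ro
def ld(n): return np.load(f"pics/{n}.npz")
def snap(n,name):
    from cell import env, snapshot
    s=snapshot(n);np.savez(f"pics/{name}.npz",**s);cv2.imwrite(f"pics/{name}.png",s["img"][:,:,::-1]);return s
def ray(s,p):
    R=cv2.Rodrigues(s["rvec"])[0];c=-R.T@np.ravel(s["tvec"])
    d=R.T@np.array([(p[0]-s["cx"])/s["fx"],(p[1]-s["cy"])/s["fy"],1]);return c,d/np.linalg.norm(d)
def atz(s,p,z):
    c,d=ray(s,p);return c+d*(z-c[2])/d[2]
def tri(obs):
    A=np.zeros((3,3));b=np.zeros(3);L=[]
    for s,p in obs:
        c,d=ray(s,p);M=np.eye(3)-np.outer(d,d);A+=M;b+=M@c;L.append((M,c))
    X=np.linalg.solve(A,b);return X,[round(float(np.linalg.norm(M@(X-c)))*1000,1) for M,c in L]
def proj(s,X): return cv2.projectPoints(np.atleast_2d(X).astype(float),s["rvec"],s["tvec"],np.array([[s["fx"],0,s["cx"]],[0,s["fy"],s["cy"]],[0,0,1]]),None)[0][:,0]
def tool(X,yaw=None):
    "displacement to world X in tool axes"
    from cell import env, snapshot
    o=env.get_obs();R=Ro.from_quat(o["ee_rot"]);return R.inv().apply(np.array(X)-o["ee_pos"]).round(4)
E
python3 - <<'E'
from h import *
t,s=ld("top0"),ld("scene0")
for n,a,b in(("key",(203,277),(463,243)),("round",(207,258),(452,257)),("hole",(323,211),(315,241))):print(n,*tri([(t,a),(s,b)]))
for a in((206,247),(222,250),(208,290),(192,287)):print(atz(t,a,.04))
for a in((252,234),(339,242)):print(atz(t,a,.045))
print(tool([.45,.27,.3]))
E
```

```text
key [0.49609461 0.28800824 0.06476256] [1.6, 1.6]
round [0.54538817 0.27999896 0.05585127] [0.6, 0.6]
hole [ 0.66784347 -0.01126959  0.08377732] [0.6, 0.6]
[0.57467998 0.28804865 0.04      ]
[0.56774795 0.24654338 0.04      ]
[0.46430386 0.27789292 0.04      ]
[0.47117112 0.31898334 0.04      ]
[0.61045622 0.17003009 0.045     ]
[ 0.59436372 -0.05564667  0.045     ]
[ 0.5025 -0.801  -0.085 ]
```

Careful with the scale: shifts go in shares of 0.4 m and turns go in shares of pi rad. That gives: 0.0335 m / 0.4 = 0.0838, -0.0145 m / 0.4 = -0.0363.

Request:
{"name": "shift_gripper", "arguments": {
  "rows": {"moves":[[0.0838,-0.0363,-0.0225,0,0.09],[0.0838,-0.0363,-0.0225,0,0.09],[0.0838,-0.0363,-0.0225,0,0.09],[0.0838,-0.0363,-0.0225,0,0.09],[0.0838,-0.0363,-0.0225,0,0.09],[0.0838,-0.0363,-0.0225,0,0.09],[0.0838,-0.0363,-0.0225,0,0.09],[0.0838,-0.0363,-0.0225,0,0.09],[0.0838,-0.0363,-0.0225,0,0.09]]}
}}

```text
time_s: 0.85
ee_pos: [0.4207, -0.4282, 0.2957]
ee_rot: [0.992, 0.124, -0.0, -0.0]
ft_force: [-0.4, -0.8, -0.9]
grip_width: 0.0903
finger_force: 0.0
```

Request:
{"name": "shift_gripper", "arguments": {
  "rows": {"moves":[[0.0288,-0.096,0,0,0.09],[0.0288,-0.096,0,0,0.09],[0.0288,-0.096,0,0,0.09],[0.0288,-0.096,0,0,0.09],[0.0288,-0.096,0,0,0.09],[0.0288,-0.096,0,0,0.09],[0.0288,-0.096,0,0,0.09],[0.0288,-0.096,0,0,0.09],[0.0288,-0.096,0,0,0.09],[0.0288,-0.096,0,0,0.09]]}
}}

```text
time_s: 1.68
ee_pos: [0.4364, -0.0274, 0.2955]
ee_rot: [0.992, 0.123, -0.0, 0.0]
ft_force: [-0.2, 0.0, 0.1]
grip_width: 0.0898
finger_force: 0.0
```

```bash
python3 - <<'E'
from h import *
print(tool([.46,.28,.25]))
s=snap("wrist","w0");t=tool([0,0,0])
R=cv2.Rodrigues(s["rvec"])[0];c=-R.T@np.ravel(s["tvec"])
print("cam in tool",tool(c),R.round(2).tolist(),s["fx"])
E
```

```text
[ 0.0982 -0.2923  0.0454]
cam in tool [ 0.0783  0.0087 -0.1687] [[0.25, -0.97, 0.0], [-0.93, -0.24, 0.29], [-0.28, -0.07, -0.96]] 364.6619947691499
```

Request:
{"name": "shift_gripper", "arguments": {
  "rows": {"moves":[[0.0308,-0.0913,0.014,0,0.06],[0.0308,-0.0913,0.014,0,0.06],[0.0308,-0.0913,0.014,0,0.06],[0.0308,-0.0913,0.014,0,0.06],[0.0308,-0.0913,0.014,0,0.06],[0.0308,-0.0913,0.014,0,0.06],[0.0308,-0.0913,0.014,0,0.06],[0.0308,-0.0913,0.014,0,0.06]]}
}}

```text
time_s: 2.4
ee_pos: [0.4607, 0.2793, 0.2501]
ee_rot: [0.992, 0.123, -0.0, 0.0]
ft_force: [0.3, -0.5, 0.3]
grip_width: 0.0601
finger_force: 0.0
```

Request:
{"name": "shift_gripper", "arguments": {
  "rows": {"moves":[[0,0,0,0.0344,0.05],[0,0,0,0.0344,0.05],[0,0,0,0.0344,0.05],[0,0,0,0.0344,0.05],[0,0,0,0.0344,0.05],[0,0,0,0,0.05],[0,0,0,0,0.05]]}
}}

```text
time_s: 2.98
ee_pos: [0.4608, 0.2777, 0.2505]
ee_rot: [0.99, -0.144, -0.0, 0.0]
ft_force: [0.4, 0.4, -0.0]
grip_width: 0.0502
finger_force: 0.0
```

```bash
python3 - <<'E'
from h import *
s=snap("wrist","w1")
p=proj(s,[[.496,.288,.06],[.545,.28,.056],[.46,.28,.04]]);print(p)
x,y=np.clip(p[:2].mean(0).astype(int)-[100,75],0,[440,330]);print(x,y)
cv2.imwrite("pics/w1c.png",cv2.resize(s["img"][y:y+150,x:x+200,::-1],None,fx=4,fy=4,interpolation=cv2.INTER_CUBIC))
E
```

```text
[[295.43434431 186.09907136]
 [288.25571068 133.89282104]
 [313.81645856 213.90744365]]
191 84
```

View pics/w1c.png

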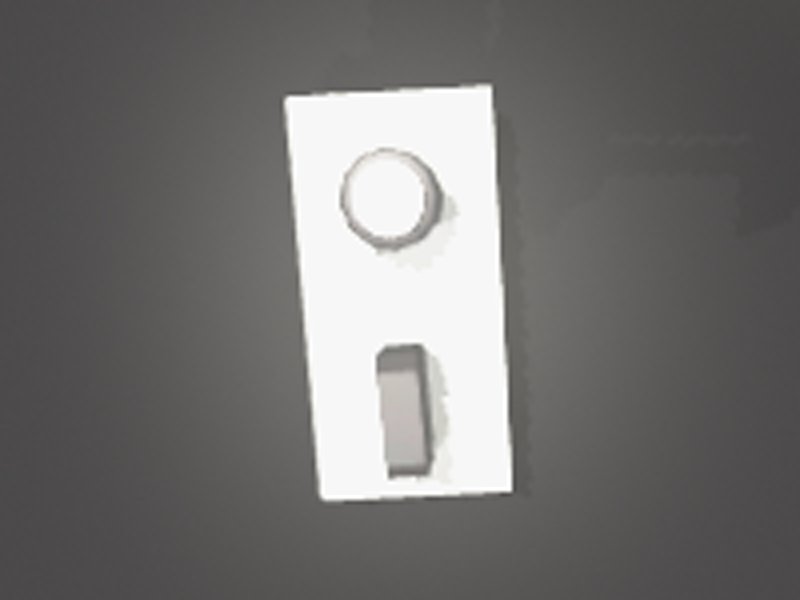

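The enlarged wrist view shows the stand's top with corners at (286,97), (492,87), (511,491) and (320,499) in the crop. The round head is at (390,198), and the oblong head's top face is centred at (403,420), its near end towards the robot.

```bash
python3 - <<'E'
from h import *
s=ld("w1");f=lambda a:(a[0]/4+191+ -.375,a[1]/4+84-.375)
C=[atz(s,f(a),.04) for a in((286,97),(492,87),(511,491),(320,499))]
print(np.round(C,4),np.mean(C,0))
u=(C[0]+C[1]-C[2]-C[3])/2;print("len",np.linalg.norm(u),"yaw",np.degrees(np.arctan2(u[1],u[0])))
m=np.mean(C,0);uh=u/np.linalg.norm(u);print("key from stand",m-.025*uh,"round",m+.025*uh)
K=[atz(s,f(a),.076) for a in((377,373),(420,373),(428,466),(388,467))];print("key top",np.mean(K,0));k=(K[0]+K[1]-K[2]-K[3]);print(np.degrees(np.arctan2(k[1],k[0])))
t=ld("top0");print("tri",tri([(s,f((403,420))),(t,(203,277))]))
K0=m-.025*uh;print(tool([K0[0],K0[1],.13]),K0)
E
```

```text
[[0.5758 0.2982 0.04  ]
 [0.5637 0.2492 0.04  ]
 [0.4664 0.2731 0.04  ]
 [0.4787 0.3221 0.04  ]] [0.52116685 0.28562392 0.04      ]
len 0.10010636435768579 yaw -13.797230125651874
key from stand [0.4968882  0.29158608 0.04      ] round [0.54544549 0.27966176 0.04      ]
key top [0.49662972 0.29083372 0.076     ]
-11.836474515456933
tri (array([0.49532977, 0.29164104, 0.05074906]), [2.5, 2.5])
[ 0.0307 -0.0236  0.1205] [0.4968882  0.29158608 0.04      ]
```

To row units: 0.03 m / 0.4 = 0.075, 0.0077 m / 0.4 = 0.0193, -0.047 rad / 3.1416 = -0.015.

Request:
{"name": "shift_gripper", "arguments": {
  "rows": {"moves":[[0.0193,-0.0148,0.075,0,0.05],[0.0193,-0.0148,0.075,0,0.05],[0.0193,-0.0148,0.075,0,0.05],[0.0193,-0.0148,0.075,0,0.05],[0,0,0,-0.015,0.04],[0,0,0,0,0.04]]}
}}

```text
time_s: 3.53
ee_pos: [0.4962, 0.291, 0.1283]
ee_rot: [0.993, -0.121, -0.002, 0.001]
ft_force: [-1.0, 0.1, 0.2]
grip_width: 0.0407
finger_force: 0.0
```

```bash
python3 - <<'E'
from h import *
s=snap("wrist","w2")
p=proj(s,[[.4968,.2914,.076],[.5454,.2797,.066]]);print(p)
x,y=np.clip(p[0].astype(int)-[133,100],0,[374,280]);print(x,y)
cv2.imwrite("pics/w2c.png",cv2.resize(s["img"][y:y+200,x:x+266,::-1],None,fx=3,fy=3,interpolation=cv2.INTER_CUBIC))
E
```

```text
[[314.43758289 262.78832   ]
 [313.93310654 182.84211234]]
181 162
```

View pics/w2c.png

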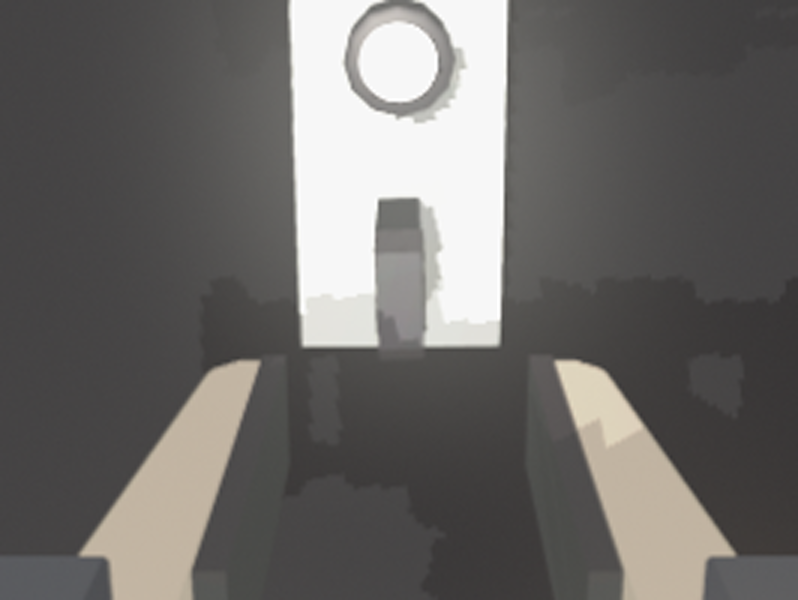

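The oblong head's top is centred at crop (400,302), exactly where z = 76 mm projects, so its height is confirmed. It sits midway between the fingers at about (289,360) and (527,360).

To row units: 0.027 m / 0.4 = 0.0675, 0.0265 m / 0.4 = 0.0663.

```bash
python3 - <<'E'
from h import *
print(tri([(ld("w1"),(403/4+190.6,420/4+83.6)),(ld("w2"),(400/3+180.7,302/3+161.7))]),tool([.4968,.2914,.0475]))
E
```

```text
(array([0.4964432 , 0.29144804, 0.0739184 ]), [0.3, 0.3]) [0.0002 0.0002 0.0824]
```

Request:
{"name": "shift_gripper", "arguments": {
  "rows": {"moves":[[0,0,0.0675,0,0.04],[0,0,0.0675,0,0.04],[0,0,0.0663,0,0.03],[0,0,0,0,0.005],[0,0,0,0,0.005],[0,0,0,0,0.005],[0,0,0,0,0.005],[0,0,0,0,0.005]]},
  "squeeze": 15
}}

```text
time_s: 4.25
ee_pos: [0.4984, 0.2927, 0.0525]
ee_rot: [0.992, -0.122, 0.002, -0.001]
ft_force: [0.4, 0.3, 5.4]
grip_width: 0.01
finger_force: 15.0
```

Request:
{"name": "shift_gripper", "arguments": {
  "rows": {"moves":[[0,0,0,0,0.005],[0,0,0,0,0.005]]}
}}

```text
time_s: 4.42
ee_pos: [0.4984, 0.2927, 0.0525]
ee_rot: [0.992, -0.122, 0.002, -0.001]
ft_force: [-0.9, -0.2, 7.0]
grip_width: 0.0098
finger_force: 15.0
```

Request:
{"name": "shift_gripper", "arguments": {
  "rows": {"moves":[[0,0,0,0,0.025],[0,0,0,0,0.025],[0,0,0,0,0.025]]}
}}

```text
time_s: 4.67
ee_pos: [0.4972, 0.2916, 0.0505]
ee_rot: [0.992, -0.122, 0.0, -0.0]
ft_force: [0.1, -0.2, 0.3]
grip_width: 0.0243
finger_force: 0.0
```

Request:
{"name": "shift_gripper", "arguments": {
  "rows": {"moves":[[0,0,0,0,0.005],[0,0,0,0,0.005],[0,0,0,0,0.005],[0,0,0,0,0.005]]}
}}

```text
time_s: 5.0
ee_pos: [0.497, 0.2916, 0.0501]
ee_rot: [0.992, -0.122, -0.0, 0.0]
ft_force: [-0.4, 0.2, 0.1]
grip_width: 0.0097
finger_force: 15.0
```

To row units: -0.01 m / 0.4 = -0.025.

Request:
{"name": "shift_gripper", "arguments": {
  "rows": {"moves":[[0,0,-0.025,0,0.005],[0,0,-0.025,0,0.005],[0,0,0,0,0.005],[0,0,0,0,0.005]]}
}}

```text
time_s: 5.33
ee_pos: [0.4978, 0.292, 0.0715]
ee_rot: [0.992, -0.122, 0.001, -0.001]
ft_force: [1.1, -0.6, 0.4]
grip_width: 0.0098
finger_force: 15.0
```

Request:
{"name": "shift_gripper", "arguments": {
  "rows": {"moves":[[-0.0075,0,0,0,0.005],[-0.0075,0,0.0005,0,0.005],[-0.0108,0,0.0015,0,0.005],[-0.0105,0,0.0023,0,0.005],[-0.0103,0,0.0033,0,0.005],[-0.01,0,0.004,0,0.005],[-0.0038,0,0,0,0.005],[0,0,0,0,0.005]]}
}}

```text
time_s: 6.0
ee_pos: [0.4731, 0.2978, 0.0654]
ee_rot: [0.993, -0.122, -0.0, 0.0]
ft_force: [2.1, -0.2, 1.4]
grip_width: 0.0099
finger_force: 15.0
```

```bash
python3 - <<'E'
from h import *
s=snap("scene","s1")
x,y=np.array(proj(s,[[.485,.292,.06]])[0]).astype(int)-[40,30];print(x,y)
cv2.imwrite("pics/s1c.png",cv2.resize(s["img"][y:y+60,x:x+80,::-1],None,fx=10,fy=10,interpolation=cv2.INTER_CUBIC))
E
```

```text
424 212
```

View pics/s1c.png

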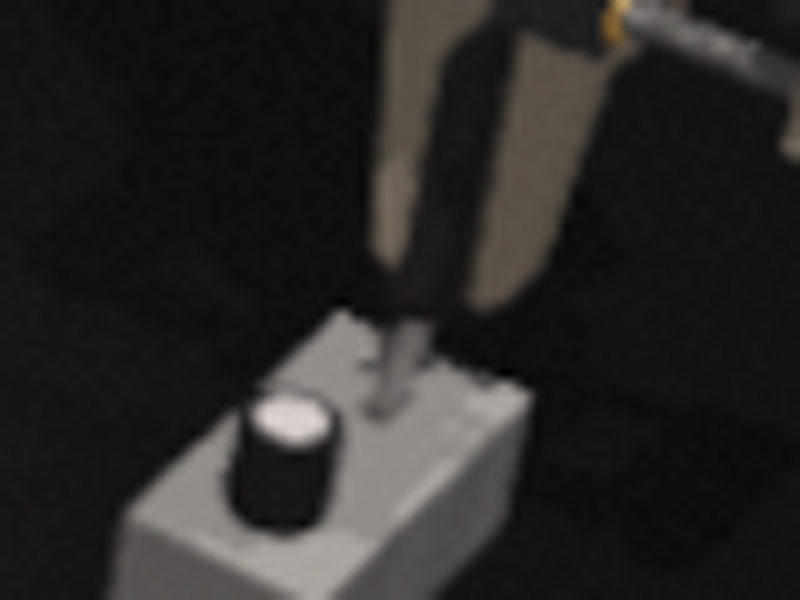

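The scene crop shows the key held between the pads and leaning towards the robot. The head's axis runs from (480,50) to (432,310), the blade enters the slot at about (380,405), and the round key is untouched. I'll work out the tilt.

```bash
python3 - <<'E'
from h import *
from cell import env, snapshot
s=ld("s1");o=env.get_obs();R=Ro.from_quat(o["ee_rot"]).as_matrix()
H=o["ee_pos"]+R@[0,0,-env.hold_point_z];ux=R[:,0]
for th in(15,20,25,30,35):
    a=np.radians(th);ax=ux*np.sin(a)-np.array([0,0,1])*np.cos(a)
    p=(proj(s,[H-.005*ax,H+.0288*ax,H+.0548*ax])-[424,212])*10+5
    print(th,p.round(0).tolist(),(p[1]-p[0])[0]/(p[1]-p[0])[1])
E
```

```text
15 [[475.0, 189.0], [434.0, 317.0], [402.0, 412.0]] -0.3271200885644048
20 [[476.0, 189.0], [429.0, 319.0], [394.0, 417.0]] -0.3618531171315174
25 [[477.0, 189.0], [425.0, 320.0], [386.0, 420.0]] -0.39556812046176665
30 [[478.0, 189.0], [421.0, 321.0], [378.0, 421.0]] -0.4288068876823272
35 [[478.0, 189.0], [417.0, 320.0], [371.0, 421.0]] -0.4620814080120939
```

To row units: -0.04 m / 0.4 = -0.1, -0.03 m / 0.4 = -0.075, -0.085 rad / 3.1416 = -0.0271.

Request:
{"name": "shift_gripper", "arguments": {
  "rows": {"moves":[[0,0,-0.025,0,0.005],[0,0,-0.075,0,0.005],[0,0,-0.1,0,0.005],[0,0,-0.1,0,0.005],[0,0,-0.05,0,0.005],[0,0,0,-0.0271,0.005],[0,0,0,-0.0271,0.005],[0,0,0,0,0.005]]}
}}

```text
time_s: 6.72
ee_pos: [0.4725, 0.2978, 0.2061]
ee_rot: [0.999, -0.036, -0.001, -0.0]
ft_force: [0.1, 0.8, 0.2]
grip_width: 0.0097
finger_force: 15.0
```

```bash
python3 - <<'E'
from h import *
print(tool([.55,-.01,.24]))
E
```

```text
[ 0.0996  0.3014 -0.0341]
```

To row units: 0.0335 m / 0.4 = 0.0838, 0.0111 m / 0.4 = 0.0278.

Request:
{"name": "shift_gripper", "arguments": {
  "rows": {"moves":[[0.0278,0.0838,-0.0095,0,0.005],[0.0278,0.0838,-0.0095,0,0.005],[0.0278,0.0838,-0.0095,0,0.005],[0.0278,0.0838,-0.0095,0,0.005],[0.0278,0.0838,-0.0095,0,0.005],[0.0278,0.0838,-0.0095,0,0.005],[0.0278,0.0838,-0.0095,0,0.005],[0.0278,0.0838,-0.0095,0,0.005],[0.0278,0.0838,-0.0095,0,0.005]]}
}}

```text
time_s: 7.47
ee_pos: [0.5498, -0.0116, 0.2396]
ee_rot: [0.999, -0.039, -0.001, -0.0]
ft_force: [-0.4, -0.2, -0.8]
grip_width: 0.0094
finger_force: 15.0
```

Request:
{"name": "shift_gripper", "arguments": {
  "rows": {"moves":[[0,0,0,0,0.005],[0,0,0,0,0.005],[0,0,0,0,0.005]]}
}}

```text
time_s: 7.72
ee_pos: [0.5498, -0.0094, 0.2393]
ee_rot: [0.999, -0.038, -0.001, -0.001]
ft_force: [0.0, 0.1, -0.7]
grip_width: 0.0099
finger_force: 15.0
```

```bash
python3 - <<'E'
from h import *
s=snap("wrist","w3")
p=proj(s,[[.668,-.011,.086]])[0];print(p)
x,y=np.clip(p.astype(int)-[100,50],0,[440,330]);print(x,y)
a=cv2.resize(s["img"][y:y+100,x:x+200,::-1],None,fx=4,fy=4,interpolation=cv2.INTER_CUBIC)
t=snap("scene","s3");b=cv2.resize(t["img"][215:265,280:380,::-1],None,fx=8,fy=8,interpolation=cv2.INTER_CUBIC)
cv2.imwrite("pics/w3c.png",a);cv2.imwrite("pics/full3.png",np.vstack([a,cv2.resize(s["img"][:,:,::-1],(800,600))[200:400]]))
E
```

```text
[306.96488028  85.22268848]
206 35
```

View pics/full3.png

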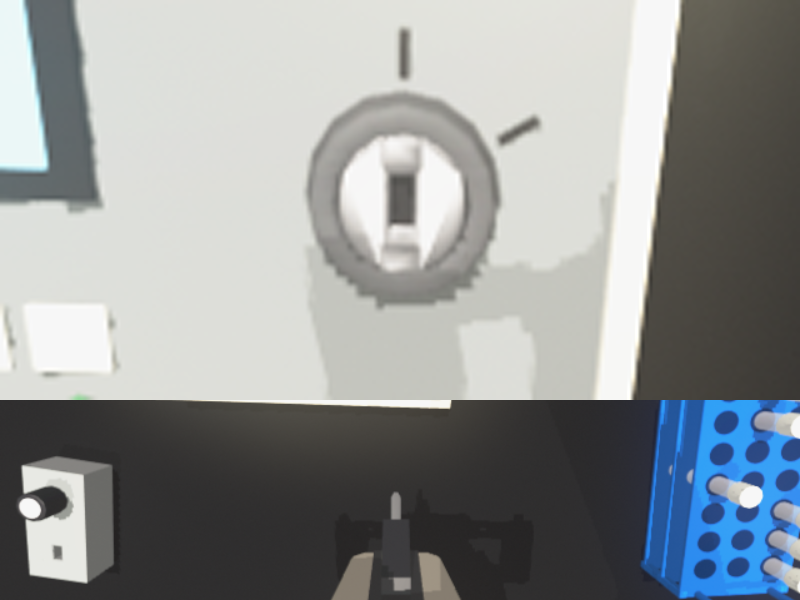

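The crop shows the lock face centred at (402,203), the slot at (401,200) pointing up the slope to the tick at (404,53). In the lower strip the key's steel tip is at (396,493), still held and leaning forward.

```bash
python3 - <<'E'
from h import *
from cell import env, snapshot
s=ld("w3");o=env.get_obs();Rt=Ro.from_quat(o["ee_rot"]);R=Rt.as_matrix();H=o["ee_pos"]+R@[0,0,-env.hold_point_z]
f=lambda a:(a[0]/4+206-.375,a[1]/4+35-.375)
for nm,p in(("tip",(396*.8-.1,293*.8-.1)),("root",(396*.8-.1,320*.8))):
    c,d=ray(s,p);n=R[:,1];X=c+d*((H-c)@n)/(d@n);v=Rt.inv().apply(X-H);print(nm,(v*1000).round(1),np.linalg.norm(v),np.degrees(np.arctan2(v[0],v[2])))
X,e=tri([(s,f((402,203))),(ld("top0"),(323,211))]);print("hole tri",X,e)
K=atz(s,f((402,203)),.086);print("hole z=.086",K)
for yaw in(-4.1,):
  n=Ro.from_euler('z',yaw,degrees=True).apply([-.423,0,.906])
def pl(p,off):
    c,d=ray(s,p);P=K-n*off;return c+d*((P-c)@n)/(d@n)
a,b=pl(f((405,30)),.009),pl(f((404,77)),.009);print("tick",a,b)
for q in(a,b):
  v=q-K+n*.009;print(np.degrees(np.arctan2(v[1],v[0])),np.linalg.norm(v))
u=pl(f((400,150)),0)-pl(f((400,255)),0);print("slot",u,np.degrees(np.arctan2(u[1],u[0])))
e1,e2=pl(f((637,0)),.009),pl(f((596,399)),.009);u=e1-e2;print("panel edge yaw",np.degrees(np.arctan2(u[1],u[0])))
E
```

```text
tip [  880.4    -0.  -3051.7] 3.1761666694968866 163.90772637287083
root [ 1340.3    -0.  -3846.7] 4.073497645139574 160.7894473532553
hole tri [ 0.66645042 -0.01102823  0.09551796] [0.7, 0.7]
hole z=.086 [ 0.66793693 -0.01030574  0.086     ]
tick [ 0.69854239 -0.01357206  0.09043032] [ 0.69095156 -0.01265101  0.08686459]
-6.3727989656939945 0.0297659103314538
-6.156998571976258 0.021329319252141783
slot [ 0.01875879 -0.00182919  0.00879689] -5.56936117480266
panel edge yaw -6.041551420737409
```

```bash
cat >> h.py <<'E'
def tipfit(s,py,L=.0548):
    "tilt whose tip projects to row py; returns deg, tip world"
    from cell import env, snapshot
    from scipy.optimize import brentq
    o=env.get_obs();R=Ro.from_quat(o["ee_rot"]).as_matrix();H=o["ee_pos"]-R[:,2]*env.hold_point_z
    T=lambda a:H+L*(R[:,0]*np.sin(a)+R[:,2]*np.cos(a))
    a=brentq(lambda a:proj(s,T(a))[0][1]-py,-.3,1.2);return np.degrees(a),T(a),proj(s,T(a))[0]
E
python3 - <<'E'
from h import *
s=ld("w3");print(tipfit(s,293*.8-.1),tipfit(s,320*.8,.0288))
a=np.radians(28);K=np.array([.668,-.0105,.087]);y=np.radians(-6);ux=np.array([np.cos(y),np.sin(y),0])
n=-.423*ux+np.array([0,0,.906])
tip=K+n*.025;H=tip-.0548*(ux*np.sin(a)-np.array([0,0,np.cos(a)]));print(tool(H-[0,0,.0187]),H)
E
```

```text
(np.float64(28.13935399299529), array([ 0.57567593, -0.01040051,  0.20989706]), array([313.81942067, 234.3       ])) (np.float64(56.112145621178044), array([ 0.57378419, -0.01029014,  0.24216437]), array([313.39516089, 256.        ]))
[ 0.0817 -0.0077  0.1001] [ 0.63189682 -0.0067054   0.15803553]
```

To row units: 0.025 m / 0.4 = 0.0625, 0.0204 m / 0.4 = 0.051, 0.028 rad / 3.1416 = 0.0089.

Request:
{"name": "shift_gripper", "arguments": {
  "rows": {"moves":[[0.051,-0.0048,0.0625,0,0.005],[0.051,-0.0048,0.0625,0,0.005],[0.051,-0.0048,0.0625,0,0.005],[0.051,-0.0048,0.0625,0.0089,0.005],[0,0,0,0,0.005],[0,0,0,0,0.005],[0,0,0,0,0.005]]}
}}

```text
time_s: 8.4
ee_pos: [0.6322, -0.0075, 0.1404]
ee_rot: [0.999, -0.05, -0.0, -0.0]
ft_force: [-0.7, 0.2, 0.1]
grip_width: 0.0096
finger_force: 15.0
```

```bash
python3 - <<'E'
from h import *
s=snap("wrist","w4")
p=proj(s,[[.668,-.0105,.087]])[0];print(p)
x,y=np.clip(p.astype(int)-[100,75],0,[440,330]);print(x,y)
cv2.imwrite("pics/w4c.png",cv2.resize(s["img"][y:y+150,x:x+200,::-1],None,fx=4,fy=4,interpolation=cv2.INTER_CUBIC))
E
```

```text
[314.5946766  208.44882948]
214 133
```

View pics/w4c.png

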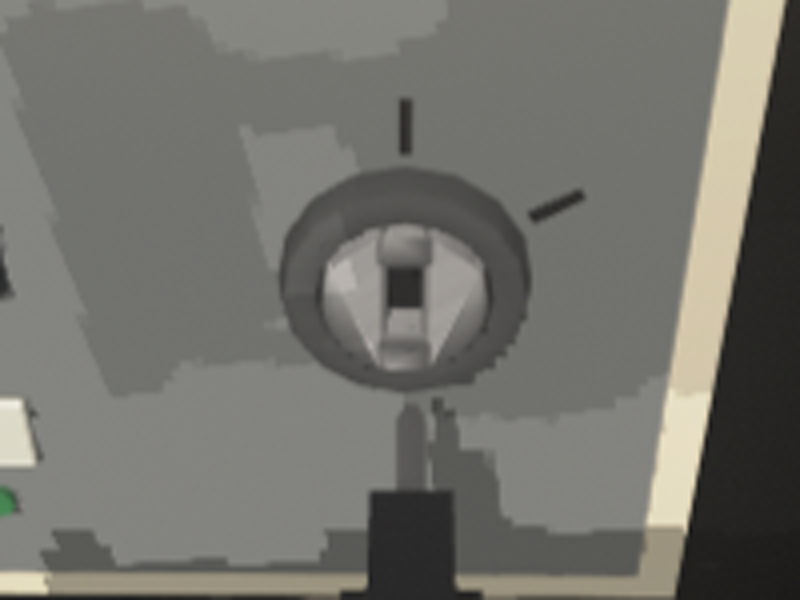

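The crop shows the lock face centred at (406,296), the slot at (404,290), and the key tip just below it in the picture at (411,403), in line with the slot to within about 1 mm.

```bash
python3 - <<'E'
from h import *
w3,w4=ld("w3"),ld("w4")
f3=lambda a:(a[0]/4+206-.375,a[1]/4+35-.375)
f4=lambda a:(a[0]/4+214-.375,a[1]/4+133-.375)
X,e=tri([(w3,f3((402,203))),(w4,f4((405.5,296)))]);print("hole",X,e)
X2,e=tri([(w3,f3((402,203))),(w4,f4((405.5,296))),(ld("top0"),(323,211)),(ld("scene0"),(315,241))]);print("hole4",X2,e)
print("tick near",tri([(w3,f3((404,77))),(w4,f4((405,154)))]),"dir",tri([(w3,f3((405,30))),(w4,f4((405,100)))]))
print("other tick",tri([(w3,f3((499,142))),(w4,f4((531,217)))]))
d,T,p=tipfit(w4,403/4+133-.4);print("tip",d,T,p,"obs",f4((411,403)))
# shift tip laterally to match observed column
from cell import env, snapshot
R=Ro.from_quat(env.get_obs()["ee_rot"]).as_matrix()
dep=(cv2.Rodrigues(w4["rvec"])[0]@T+np.ravel(w4["tvec"]))[2];sh=(f4((411,403))[0]-p[0])*dep/w4["fx"];print("lateral",sh)
for Xh in(X,X2):
  print("hole-tip(tool, mm)",(R.T@(Xh-T)*1000).round(1),"y rel to hole image",)
print(np.degrees(np.arctan2(R[1,0],R[0,0])))
# distance of hole along column
print("hole px",proj(w4,X),f4((405.5,296)))
E
```

```text
hole [ 0.66830416 -0.01050762  0.08280347] [0.3, 0.3]
hole4 [ 0.6681764  -0.01084868  0.08398996] [0.6, 0.4, 1.0, 0.4]
tick near (array([ 0.69076233, -0.01282904,  0.08785664]), [0.2, 0.2]) dir (array([ 0.69872656, -0.0136899 ,  0.08956507]), [0.1, 0.1])
other tick (array([ 0.67850905, -0.03125081,  0.08149607]), [0.2, 0.2])
tip 28.71649552055373 [ 0.65874897 -0.01055944  0.11191496] [316.15909233 233.35      ] obs (316.375, 233.375)
lateral 0.00012120019476492731
hole-tip(tool, mm) [ 9.5 -1.  29.1] y rel to hole image
hole-tip(tool, mm) [ 9.4 -0.7 27.9] y rel to hole image
-5.817090224352344
hole px [[314.58987183 206.66006102]] (315.0, 206.625)
```

```bash
cat >> h.py <<'E'
K=np.array([.6688,-.0106,.0858]);YAW=np.radians(-6)
UX=np.array([np.cos(YAW),np.sin(YAW),0]);UZ=np.array([0,0,1.]);N=-.4226*UX+.9063*UZ;UP=.9063*UX+.4226*UZ;UY=np.cross(N,UP)
def goal(depth,tilt,side=0,L=.0548):
    "tool shift so that the tip is `depth` in the slot at `tilt` deg"
    a=np.radians(tilt);return tool(K-N*depth+side*UP-L*(UX*np.sin(a)-UZ*np.cos(a))-UZ*.0187)
def where():
    from cell import env, snapshot
    o=env.get_obs();v=o["ee_pos"]+UZ*.0187-K;return dict(n=v@N,up=v@UP,y=v@UY,f=[o["ft_force"]@N,o["ft_force"]@UP,o["ft_force"]@UY],t=o["time_s"])
E
python3 -c "
from h import *
print(goal(-.004,28.7),goal(.003,28.7),goal(.008,25),goal(.026,25));print(where())"
```

```text
[ 0.0083 -0.0011  0.0225] [ 0.0113 -0.0011  0.0288] [ 0.0166 -0.001   0.0317] [ 0.0241 -0.001   0.0481]
{'n': np.float64(0.08256347061331976), 'up': np.float64(-0.0016270551392940091), 'y': np.float64(-0.0011061450882757914), 'f': [np.float64(0.3289197175354507), np.float64(0.2513478883869409), np.float64(-0.024777379435449547)], 't': 8.45}
```

To row units: 0.0115 m / 0.4 = 0.0288, 0.011 m / 0.4 = 0.0275.

Request:
{"name": "shift_gripper", "arguments": {
  "rows": {"moves":[[0.01,-0.0028,0.0275,0,0.005],[0.0108,0,0.0288,0,0.005],[0.0038,0,0.008,0,0.005],[0.0038,0,0.0078,0,0.005],[0,0,0,0,0.005],[0,0,0,0,0.005]]}
}}

```text
time_s: 8.95
ee_pos: [0.6439, -0.0091, 0.1109]
ee_rot: [0.999, -0.052, -0.0, -0.0]
ft_force: [-0.5, 0.9, -0.5]
grip_width: 0.0104
finger_force: 15.0
```

```bash
python3 -c "
from h import *
print(where());s=snap('wrist','w5');print(goal(.003,28.7))
x,y=214,133
cv2.imwrite('pics/w5c.png',cv2.resize(s['img'][y:y+150,x:x+200,::-1],None,fx=4,fy=4,interpolation=cv2.INTER_CUBIC))"
```

```text
{'n': np.float64(0.05019733525172028), 'up': np.float64(-0.004107701942885095), 'y': np.float64(-0.001111023599591216), 'f': [np.float64(-0.25495838357819606), np.float64(-0.7439160602670088), np.float64(0.8411397843705456)], 't': 8.95}
[-0.0002 -0.0011 -0.0013]
```

View pics/w5c.png

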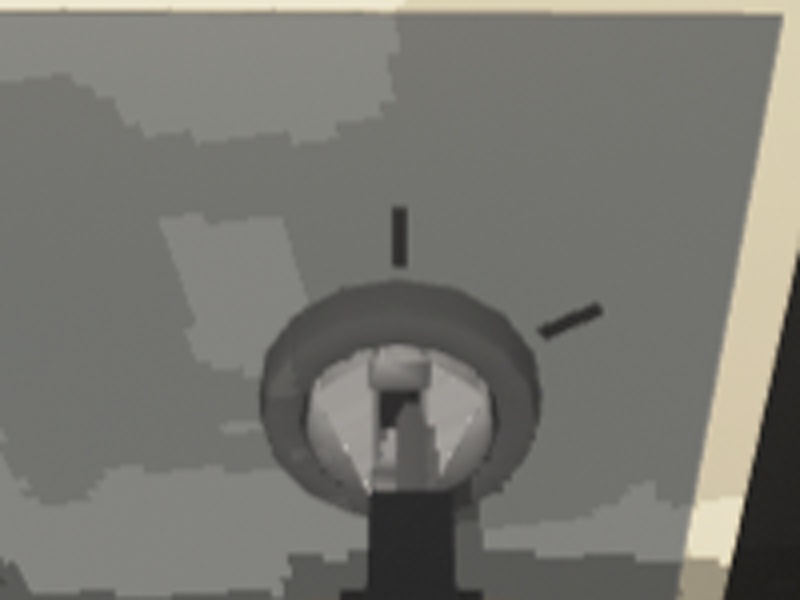

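The tip is at (410,403) inside the slot's mouth, whose centre line is at column 400. It sits about 1.3 mm too far right (-y), so I'll correct that and then push in while bringing the tilt to 25°.

Careful with the scale: shifts go in shares of 0.4 m and turns go in shares of pi rad. That gives: -0.0008 m / 0.4 = -0.002, -0.0007 m / 0.4 = -0.0018.

Request:
{"name": "shift_gripper", "arguments": {
  "rows": {"moves":[[0,-0.002,0,0,0.005],[0,-0.0018,0,0,0.005],[0,0,0,0,0.005]]}
}}

```text
time_s: 9.25
ee_pos: [0.6443, -0.0077, 0.1113]
ee_rot: [0.999, -0.052, 0.0, 0.0]
ft_force: [0.4, -0.0, -0.2]
grip_width: 0.0101
finger_force: 15.0
```

```bash
python3 -c "
from h import *
print(where());print(goal(.003,28.7),goal(.008,25))"
```

```text
{'n': np.float64(0.05053266861925505), 'up': np.float64(-0.0037014845307599235), 'y': np.float64(0.0002695753794348519), 'f': [np.float64(-0.3706340101090767), np.float64(0.2878201015399161), np.float64(0.00011180856199179977)], 't': 9.25}
[-0.0003  0.0003 -0.0011] [0.0049 0.0003 0.0018]
```

To row units: 0.0027 m / 0.4 = 0.0068, 0.002 m / 0.4 = 0.005.

Request:
{"name": "shift_gripper", "arguments": {
  "rows": {"moves":[[0.005,0,0.0038,0,0.005],[0.0068,0,0.002,0,0.005],[0,0,0,0,0.005]]}
}}

```text
time_s: 9.5
ee_pos: [0.6481, -0.0084, 0.1081]
ee_rot: [0.999, -0.052, -0.001, 0.0]
ft_force: [-1.7, 0.1, -2.1]
grip_width: 0.0096
finger_force: 15.0
```

```bash
python3 -c "
from h import *
print(where())"
```

```text
{'n': np.float64(0.045954254895675686), 'up': np.float64(-0.0015506293208992043), 'y': np.float64(5.5052359488016206e-05), 'f': [np.float64(-1.174749052654639), np.float64(-2.385358436608267), np.float64(-0.0285806967458158)], 't': 9.5}
```

Request:
{"name": "shift_gripper", "arguments": {
  "rows": {"moves":[[0.0033,0,0.0068,0,0.005],[0.0033,0,0.0068,0,0.005],[0.0033,0,0.0068,0,0.005],[0,0,0,0,0.005]]}
}}

```text
time_s: 9.83
ee_pos: [0.652, -0.0086, 0.0994]
ee_rot: [0.999, -0.052, -0.001, 0.0]
ft_force: [-2.8, 0.2, -4.3]
grip_width: 0.0095
finger_force: 15.0
```

```bash
python3 -c "
from h import *
print(where())"
```

```text
{'n': np.float64(0.03646082450231509), 'up': np.float64(-0.0016520482426993569), 'y': np.float64(0.00021433574618650252), 'f': [np.float64(-2.737992530085115), np.float64(-4.340931149508215), np.float64(-0.1151268828255464)], 't': 9.8333}
```

To row units: 0.0032 m / 0.4 = 0.008, 0.0004 m / 0.4 = 0.001.

Request:
{"name": "shift_gripper", "arguments": {
  "rows": {"moves":[[0.0005,0,0.008,0,0.005],[0.001,0,0.008,0,0.005],[0.002,0,0.0045,0,0.005],[0,0,0,0,0.005],[0,0,0,0,0.005]]}
}}

```text
time_s: 10.25
ee_pos: [0.6548, -0.0089, 0.0926]
ee_rot: [0.999, -0.052, 0.001, -0.0]
ft_force: [-0.8, 0.3, -1.1]
grip_width: 0.0101
finger_force: 15.0
```

```bash
python3 -c "
from h import *
print(where())"
```

```text
{'n': np.float64(0.029108006126219006), 'up': np.float64(-0.0019811762803331606), 'y': np.float64(0.00022112784248280143), 'f': [np.float64(-0.5932873140393871), np.float64(-1.2390543714681728), np.float64(0.2507578095847754)], 't': 10.25}
```

To row units: 0.0018 m / 0.4 = 0.0045, 0.0009 m / 0.4 = 0.0023.

Request:
{"name": "shift_gripper", "arguments": {
  "rows": {"moves":[[0.002,0,0.0045,0,0.005],[0.001,0,0.0023,0,0.005],[0,0,0,0,0.005],[0,0,0,0,0.005]]}
}}

```text
time_s: 10.58
ee_pos: [0.6554, -0.0089, 0.0918]
ee_rot: [0.999, -0.052, 0.0, 0.0]
ft_force: [-6.0, -0.9, 10.3]
grip_width: 0.0097
finger_force: 15.0
```

```bash
python3 -c "
from h import *
print(where())"
```

```text
{'n': np.float64(0.02803716771274465), 'up': np.float64(-0.0017830284813659843), 'y': np.float64(0.0003106412739812739), 'f': [np.float64(11.777940795739665), np.float64(-0.9685780375622279), np.float64(-1.5510213857997557)], 't': 10.5833}
```

Request:
{"name": "shift_gripper", "arguments": {
  "rows": {"moves":[[0.002,0,0.0045,0,0.005],[0.001,0,0.0023,0,0.005],[0,0,0,0,0.005],[0,0,0,0,0.005]]}
}}

```text
time_s: 10.92
ee_pos: [0.6569, -0.0091, 0.0902]
ee_rot: [0.999, -0.052, 0.001, 0.001]
ft_force: [-7.4, -0.1, 16.3]
grip_width: 0.0102
finger_force: 15.0
```

```bash
python3 -c "
from h import *
print(where())"
```

```text
{'n': np.float64(0.026047679207997543), 'up': np.float64(-0.0011024675798603362), 'y': np.float64(0.00029399776187007516), 'f': [np.float64(17.901560413526152), np.float64(0.19048147849047492), np.float64(-0.9155009014780052)], 't': 10.9167}
```

The key is home: axial force rose to 12 N at 28 mm from the face, against 28.8 mm expected. Next I open slightly around the head, rise clear of the bezel, and turn the fingers as a couple.

To row units: -0.006 m / 0.4 = -0.015, -0.004 m / 0.4 = -0.01.

Request:
{"name": "shift_gripper", "arguments": {
  "rows": {"moves":[[-0.001,0,-0.0025,0,0.02],[0,0,0,0,0.02],[0,0,-0.01,0,0.02],[0,0,-0.015,0,0.02],[0,0,0,0,0.02]]},
  "squeeze": 40
}}

```text
time_s: 11.33
ee_pos: [0.6571, -0.0089, 0.0993]
ee_rot: [0.999, -0.052, 0.001, -0.0]
ft_force: [-0.3, 0.8, 0.2]
grip_width: 0.02
finger_force: 0.0
```

```bash
python3 -c "
from h import *
from cell import env, snapshot
print(where(),env.get_obs()['joints'].round(2),env.get_obs()['wrist_torque'].round(3));s=snap('wrist','w6')
x,y=214,163
cv2.imwrite('pics/w6c.png',cv2.resize(s['img'][y:y+150,x:x+200,::-1],None,fx=4,fy=4,interpolation=cv2.INTER_CUBIC))"
```

```text
{'n': np.float64(0.03420481327341033), 'up': np.float64(0.0028593919069741357), 'y': np.float64(0.0004848094080763736), 'f': [np.float64(0.36333443573809787), np.float64(-0.2626521215279596), np.float64(0.8012759151725314)], 't': 11.3333} [ 0.25  0.65 -0.41  1.65  0.31  0.91 -1.95] [ 0.072 -0.041 -0.   ]
```

View pics/w6c.png

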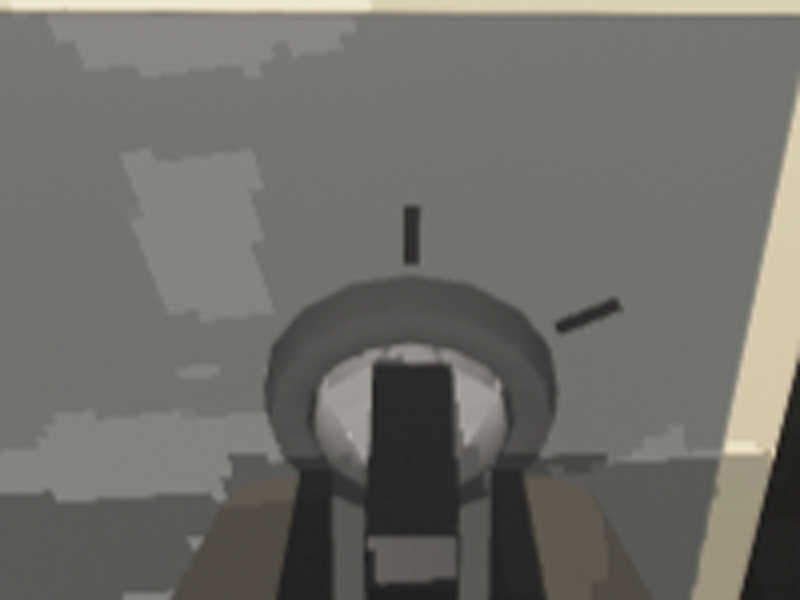

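The head sits flush on the cylinder face, head column 373 to 455, with the slot still at off and the open fingers either side at (332,500) and (490,500). A clockwise turn would run joint 7 (-1.95) into its limit, so I rise, do a half turn backwards and come back down.

To row units: -0.03 m / 0.4 = -0.075, -0.02 m / 0.4 = -0.05, -0.12 rad / 3.1416 = -0.0382.

Request:
{"name": "shift_gripper", "arguments": {
  "rows": {"moves":[[0,0,-0.05,0,0.02],[0,0,-0.075,0,0.02],[0,0,0,-0.0382,0.02],[0,0,0,-0.0382,0.02],[0,0,0,-0.0382,0.02],[0,0,0,-0.0382,0.02],[0,0,0,-0.0382,0.02],[0,0,0,-0.0382,0.02],[0,0,0,-0.0382,0.02],[0,0,0,-0.0382,0.02]]}
}}

```text
time_s: 12.22
ee_pos: [0.6561, -0.0091, 0.1479]
ee_rot: [0.908, 0.418, -0.0, 0.0]
ft_force: [0.2, -0.4, 0.4]
grip_width: 0.0203
finger_force: 0.0
```

Request:
{"name": "shift_gripper", "arguments": {
  "rows": {"moves":[[0,0,0,-0.0382,0.02],[0,0,0,-0.0382,0.02],[0,0,0,-0.0382,0.02],[0,0,0,-0.0382,0.02],[0,0,0,-0.0382,0.02],[0,0,0,-0.0382,0.02],[0,0,0,-0.0382,0.02],[0,0,0,-0.0382,0.02],[0,0,0,-0.0382,0.02],[0,0,0,-0.0382,0.02]]}
}}

```text
time_s: 13.05
ee_pos: [0.6561, -0.0092, 0.1479]
ee_rot: [0.514, 0.858, -0.0, -0.0]
ft_force: [-1.1, 0.5, -0.1]
grip_width: 0.02
finger_force: 0.0
```

Request:
{"name": "shift_gripper", "arguments": {
  "rows": {"moves":[[0,0,0,-0.0382,0.02],[0,0,0,-0.0382,0.02],[0,0,0,-0.0382,0.02],[0,0,0,-0.0382,0.02],[0,0,0,-0.0382,0.02],[0,0,0,-0.0382,0.02],[0,0,0,-0.0382,0.02],[0,0,0,-0.0382,0.02],[0,0,0,0,0.02],[0,0,0,0,0.02]]}
}}

```text
time_s: 13.88
ee_pos: [0.656, -0.0092, 0.1477]
ee_rot: [0.064, 0.998, 0.0, -0.0]
ft_force: [-0.5, -0.1, -0.1]
grip_width: 0.02
finger_force: 0.0
```

```bash
python3 -c "
from h import *
from cell import env, snapshot
o=env.get_obs();R=Ro.from_quat(o['ee_rot']).as_matrix()
print(where(),o['joints'].round(2),np.degrees(np.arctan2(R[1,0],R[0,0])),tool([.6565,-.0089,.0993]))"
```

```text
{'n': np.float64(0.07843649721542266), 'up': np.float64(0.022402465456641443), 'y': np.float64(0.00010437949053391082), 'f': [np.float64(0.12707736725121765), np.float64(-0.45694195501621004), np.float64(-0.13927601048105365)], 't': 13.8833} [ 0.65  0.85 -1.09  1.59  0.8   1.2   0.83] 172.63165278641898 [-0.0005  0.0003  0.0484]
```

To row units: 0.0244 m / 0.4 = 0.061, 0.024 m / 0.4 = 0.06.

Request:
{"name": "shift_gripper", "arguments": {
  "rows": {"moves":[[0,0.0008,0.06,0,0.02],[0,0,0.061,0,0.02],[0,0,0,0,0.02],[0,0,0,0,0.02]]}
}}

```text
time_s: 14.22
ee_pos: [0.6554, -0.0088, 0.0989]
ee_rot: [0.063, 0.998, -0.0, -0.001]
ft_force: [0.9, 0.1, -0.4]
grip_width: 0.0199
finger_force: 0.0
```

Request:
{"name": "shift_gripper", "arguments": {
  "rows": {"moves":[[0,0,0,0.0318,0.02],[0,0,0,0.0318,0.02],[0,0,0,0.0318,0.02],[0,0,0,0.0318,0.02],[0,0,0,0.0318,0.02],[0,0,0,0.0318,0.02],[0,0,0,0,0.02]]}
}}

```text
time_s: 14.8
ee_pos: [0.6572, -0.0082, 0.102]
ee_rot: [0.356, 0.934, 0.0, 0.002]
ft_force: [0.0, -0.6, 0.8]
grip_width: 0.0204
finger_force: 1.1
```

```bash
python3 -c "
from h import *
from cell import env, snapshot
print(where(),env.get_obs()['wrist_torque'].round(3))"
```

```text
{'n': np.float64(0.03658247464502086), 'up': np.float64(0.004086698361276082), 'y': np.float64(0.0011462776690928096), 'f': [np.float64(0.6945082821063938), np.float64(0.4407257004204786), np.float64(-0.5531774738104926)], 't': 14.8} [ 0.004 -0.167  0.075]
```

To row units: 0.1 rad / 3.1416 = 0.0318.

Request:
{"name": "shift_gripper", "arguments": {
  "rows": {"moves":[[0,0,0,0.0318,0.02],[0,0,0,0.0318,0.02],[0,0,0,0.0318,0.02],[0,0,0,0.0318,0.02],[0,0,0,0.0318,0.02],[0,0,0,0.0318,0.02],[0,0,0,0,0.02]]}
}}

```text
time_s: 15.38
ee_pos: [0.6571, -0.0082, 0.1016]
ee_rot: [0.615, 0.788, 0.001, 0.001]
ft_force: [0.4, -0.7, 2.3]
grip_width: 0.0197
finger_force: 2.4
```

```bash
python3 -c "
from h import *
from cell import env, snapshot
print(where(),env.get_obs()['wrist_torque'].round(3))"
```

```text
{'n': np.float64(0.036323328710589145), 'up': np.float64(0.0037941361817949108), 'y': np.float64(0.001202517004718152), 'f': [np.float64(1.8636422238449015), np.float64(1.3328869927407765), np.float64(-0.6507713971586658)], 't': 15.3833} [-0.071 -0.036  0.099]
```

Request:
{"name": "shift_gripper", "arguments": {
  "rows": {"moves":[[0,0,0,0.0318,0.02],[0,0,0,0.0318,0.02],[0,0,0,0.0318,0.02],[0,0,0,0,0.02]]}
}}

```text
time_s: 15.72
ee_pos: [0.6569, -0.0079, 0.1011]
ee_rot: [0.725, 0.689, 0.001, 0.001]
ft_force: [0.3, 0.9, 3.5]
grip_width: 0.0199
finger_force: 3.9
```

```bash
python3 -c "
from h import *
from cell import env, snapshot
print(where(),env.get_obs()['wrist_torque'].round(3));s=snap('scene','s7')
snap('wrist','w7')
x,y=np.array(proj(s,[K])[0]).astype(int)-[40,35]
cv2.imwrite('pics/s7c.png',cv2.resize(s['img'][y:y+60,x:x+80,::-1],None,fx=10,fy=10,interpolation=cv2.INTER_CUBIC))"
```

```text
{'n': np.float64(0.03599361082058865), 'up': np.float64(0.003376234284942827), 'y': np.float64(0.001393158068693912), 'f': [np.float64(3.0648588246961044), np.float64(1.6434973122333343), np.float64(0.9620334594269082)], 't': 15.7167} [0.117 0.023 0.062]
```

To row units: 0.08 rad / 3.1416 = 0.0255.

Request:
{"name": "shift_gripper", "arguments": {
  "rows": {"moves":[[0,0,0,0.0255,0.02],[0,0,0,0.0255,0.02],[0,0,0,0,0.02]]}
}}

```text
time_s: 16.07
ee_pos: [0.6569, -0.0076, 0.1011]
ee_rot: [0.778, 0.629, 0.001, 0.0]
ft_force: [-1.2, 1.2, 5.9]
grip_width: 0.0205
finger_force: 11.3
```

```bash
python3 -c "
from h import *
from cell import env, snapshot
print(env.get_obs()['wrist_torque'].round(3))"
```

```text
[0.385 0.026 0.369]
```

Request:
{"name": "shift_gripper", "arguments": {
  "rows": {"moves":[[0,0,0,0.0255,0.02],[0,0,0,0.0255,0.02],[0,0,0,0,0.02]]}
}}

```text
time_s: 16.32
ee_pos: [0.6567, -0.0076, 0.1013]
ee_rot: [0.825, 0.565, 0.001, 0.0]
ft_force: [-1.3, -0.0, 7.2]
grip_width: 0.0198
finger_force: 15.3
```

```bash
python3 -c "
from h import *
from cell import env, snapshot
print(where(),env.get_obs()['wrist_torque'].round(3));s=snap('top','t8')
x,y=np.array(proj(s,[K])[0]).astype(int)-[40,30]
w=snap('wrist','w8');p=proj(w,[K])[0];print(p)
x2,y2=np.clip(p.astype(int)-[100,75],0,[440,330])
cv2.imwrite('pics/w8c.png',cv2.resize(w['img'][y2:y2+150,x2:x2+200,::-1],None,fx=4,fy=4,interpolation=cv2.INTER_CUBIC))"
```

```text
{'n': np.float64(0.036215694794962686), 'up': np.float64(0.003296666227077888), 'y': np.float64(0.0017443710717865207), 'f': [np.float64(7.0649618563493375), np.float64(1.8388638462363662), np.float64(-0.16679829225382073)], 't': 16.3167} [0.253 0.296 0.472]
[338.85993259 283.55043822]
```

View pics/w8c.png

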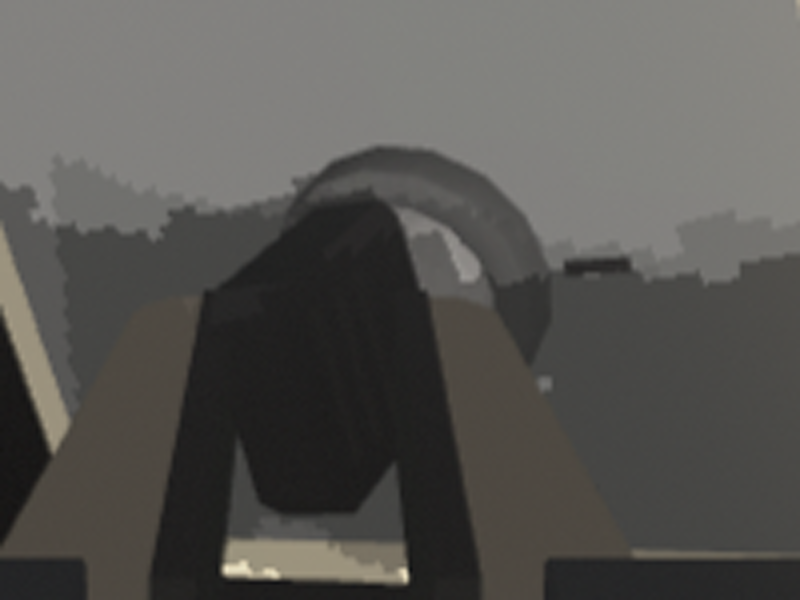

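The wrist torque jumped to 0.37–0.47 N·m, so the switch is at its hard stop. The view shows the head turned, wedged between the fingers at (210,300) and (425,300). I'll turn back within the free play, open and rise.

To row units: -0.12 rad / 3.1416 = -0.0382.

Request:
{"name": "shift_gripper", "arguments": {
  "rows": {"moves":[[0,0,0,-0.0382,0.02],[0,0,0,-0.0382,0.02],[0,0,0,-0.0382,0.024],[0,0,0,-0.0127,0.034],[0,0,0,0,0.034],[0,0,0,0,0.034]]}
}}

```text
time_s: 16.92
ee_pos: [0.6558, -0.0089, 0.0993]
ee_rot: [0.698, 0.716, -0.0, -0.0]
ft_force: [0.4, -0.7, 0.7]
grip_width: 0.0344
finger_force: 0.0
```

```bash
python3 -c "
from h import *
from cell import env, snapshot
print(where(),env.get_obs()['wrist_torque'].round(3))"
```

```text
{'n': np.float64(0.03466829919841699), 'up': np.float64(0.001746110148424667), 'y': np.float64(0.0002963127138270417), 'f': [np.float64(0.4958198620693314), np.float64(0.7101083851252223), np.float64(-0.6094756048932773)], 't': 16.9167} [-0.066 -0.09   0.041]
```

Request:
{"name": "shift_gripper", "arguments": {
  "rows": {"moves":[[0,0,-0.025,0,0.034],[0,0,-0.05,0,0.034],[0,0,-0.075,0,0.034],[0,0,-0.075,0,0.034],[0,0,-0.075,0,0.034],[0,0,-0.075,0,0.034],[0,0,0,0,0.034],[0,0,0,0,0.034]]}
}}

```text
time_s: 17.58
ee_pos: [0.657, -0.0082, 0.2524]
ee_rot: [0.698, 0.716, 0.001, 0.002]
ft_force: [0.2, -0.6, 0.1]
grip_width: 0.034
finger_force: 0.0
```

```bash
python3 -c "
from h import *
w=snap('wrist','w9');p=proj(w,[K])[0];print(p)
x2,y2=np.clip(p.astype(int)-[100,75],0,[440,330]);print(x2,y2)
cv2.imwrite('pics/w9c.png',cv2.resize(w['img'][y2:y2+150,x2:x2+200,::-1],None,fx=4,fy=4,interpolation=cv2.INTER_CUBIC))"
```

```text
[328.16810777 224.71124925]
228 149
```

View pics/w9c.png

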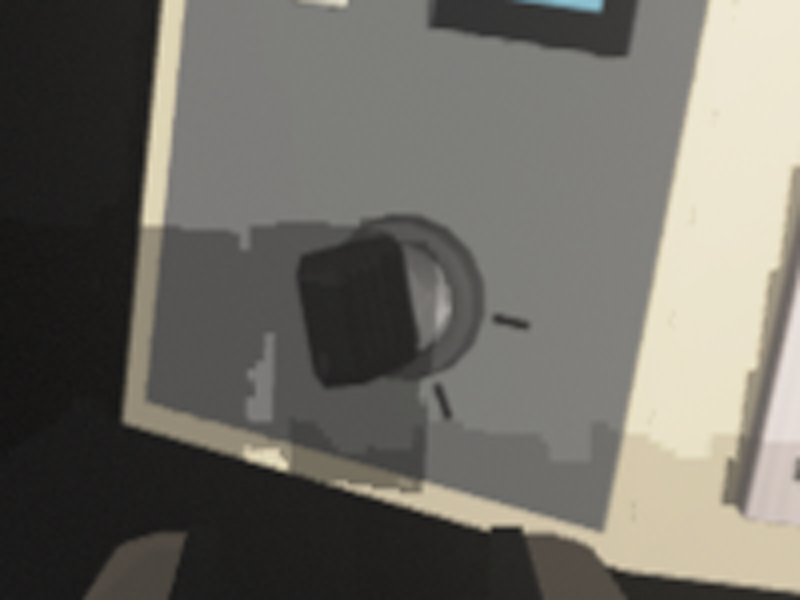

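The key stands in the switch, turned. Head corners are at (395,237), (418,355), (328,385) and (298,265), and the "on" tick is at (443,400). I'll compare this with the model.

```bash
python3 - <<'E'
from h import *
w=ld("w9");obs=np.array([(395,237),(418,355),(328,385),(298,265)])
from scipy.optimize import least_squares
def pts(ph,h,dK):
    x=UP*np.cos(ph)-UY*np.sin(ph);y=np.cross(N,x);O=K+N*h+dK[0]*UP+dK[1]*UY
    c=[O+sx*.015*x+sy*.005*y+z*N for sx in(-1,1) for sy in(-1,1) for z in(0,.036)]
    return (proj(w,np.array(c))-[228,149])*4+1.5
for d in(50,60,69):
    P=pts(np.radians(d),0,(0,0));h=cv2.convexHull(P.astype(np.float32))[:,0];print(d,h.round().tolist())
for f in((437,385),(447,417)):
    c,dd=ray(w,(f[0]/4+228-.4,f[1]/4+149-.4));P=K-N*.009;X=c+dd*((P-c)@N)/(dd@N)-P;print("tick ang",np.degrees(np.arctan2(-X@UY,X@UP)))
img=cv2.imread("pics/w9c.png");m=(img.max(2)<55).astype(np.uint8);m[:200]=0;m[400:]=0;m[:,:285]=0;m[:,430:]=0
best=[]
for d in range(30,80,2):
  for h in np.arange(0,.012,.002):
    for a in np.arange(-.002,.0021,.001):
      for b in np.arange(-.002,.0021,.001):
        q=np.zeros_like(m);cv2.fillConvexPoly(q,cv2.convexHull(pts(np.radians(d),h,(a,b)).astype(np.int32)),1)
        best.append(((q&m).sum()/(q|m).sum(),d,h,a,b))
print(np.round(sorted(best)[-6:],3),m.sum())
E
```

```text
50 [[449.0, 351.0], [416.0, 369.0], [353.0, 403.0], [287.0, 281.0], [322.0, 260.0], [388.0, 239.0]]
60 [[442.0, 358.0], [381.0, 391.0], [341.0, 403.0], [295.0, 273.0], [333.0, 259.0], [399.0, 238.0]]
69 [[434.0, 363.0], [372.0, 397.0], [331.0, 402.0], [303.0, 267.0], [371.0, 246.0], [409.0, 239.0]]
tick ang 66.84335371943456
tick ang 65.61280920711256
[[ 8.98e-01  6.80e+01  4.00e-03 -1.00e-03  2.00e-03]
 [ 8.98e-01  6.80e+01  2.00e-03 -2.00e-03  1.00e-03]
 [ 8.98e-01  6.60e+01  2.00e-03 -2.00e-03  2.00e-03]
 [ 9.00e-01  6.80e+01  2.00e-03 -2.00e-03  2.00e-03]
 [ 9.02e-01  7.20e+01  2.00e-03 -2.00e-03  1.00e-03]
 [ 9.02e-01  7.40e+01  2.00e-03 -2.00e-03  1.00e-03]] 14157
```

```bash
python3 -c "
from cell import env, snapshot
print(env.job_done())"
```

```text
the job is handed in; nothing more can be done
None
```

I put the oblong key fully home in the switch, turned it clockwise to the hard stop, left it there released, and handed the job in at about 17.6 s; no verdict came back. The last view fits a key angle of about 68°, which is the 60° stop plus the 9° of play.

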